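Nest a connecting rod head to tail in the parts tray

ROBOT

A 6-joint arm with a two-finger parallel gripper is mounted at the origin on a cart in front of the work surface, level with it; the furniture and walls round the work are solid. World frame = base frame: x ahead of the robot, y to its left, z up, the work surface at z = 0. Lengths are in m, angles in rad, forces in N, time in s.
With the tool pointing down it reaches from about 0.275 to 0.75 m from the base axis. Payload 10.2 kg.
Tool frame: the origin (TCP) lies midway between the tips of the shut fingers; the grasp point (between the pads) lies 19 mm behind it (env.hold_point_z is the distance from the TCP to the grasp point, in m); x points along the fingers, z is the direction in which the jaws open and shut, and the axes are right-handed (so a half turn about x gives the same grasp; the last joint's range is limited). The gripper opens to 85 mm and grips with 20 to 120 N. Pads are 22 mm wide; open, the fingers measure 114 mm over their backs; the gripper's body (76 mm by 85 mm) begins 54 mm behind the grasp point. The pads swing forward as they close: fully open they stand 13 mm farther back than shut.
Start: joints at [-1.371, 0.313, 1.498, -0, 1.331, -0.223], TCP at [0.215, -0.479, 0.231] pointing down, gripper open.
Joint ranges: [-2.94, 2.94], [-0.97, 2.17], [0.19, 2.56], [-1.23, 4.37], [0.02, 3.11], [-2.88, 2.88]. Speed limits (rad/s): [2.39, 2.39, 3.01, 3.14, 3.14, 3.14].

INTERFACE

Orientations are given as a unit quaternion [x, y, z, w].
In Python, from bench import env, kinematics, monitor, eyes, job gives the robot as it stands. The module is installed in compiled form; this text tells all that it offers. Calls block until the motion is done:
- env.reach(position, orientation): joint-space move of the TCP to a pose.
- env.movel(position, velocity=0.15, frame=None, guard=None): straight line of the TCP; frame=None keeps the orientation; velocity is the mean speed in m/s. With guard (N) it stops when the force on the tool has changed by that much, and returns True; else False.
- env.set_joints(angles): joint-space move.
- env.release() and env.close_gripper(effort=None): open the fingers fully, or close them until they stop; effort is the grip in N (None keeps the last).
- env.hold(seconds).
- kinematics.ik(position, orientation): joint angles nearest the present ones, or None.
- monitor.sense(): the state.
- eyes.grab_frame(name): name is "scene" or "top" or "wrist"; returns a dict with "frame" (480x640x3 uint8, red, green, blue), "mtx" (3x3 intrinsics, pixels), "view" (4x4, takes a point from world to camera coordinates). Camera axes: x right, y down, z forward; pixel columns grow to the right and rows downward; lengths in m; the calibration is good to about 2 mm. The wrist camera is an equidistant fisheye: a pixel r from the principal point sees the ray r / f radians off the axis. A picture is of the moment at which its call begins. There is no depth.
A pose or a line that the arm cannot do raises env.MotionError and nothing moves.
- job.hand_in(): hands the job in, once; it reports no verdict.
The state is a dict: "clock": time; "joints": joint angles; "qvel": joint speeds; "joint_efforts": joint torques, N m; "position": TCP position; "ee_rot": TCP orientation; "contact_force": force on the tool from outside, world axes, zero at the start; "ft_torque": the same for the moment, N m; "finger_gap": opening from 0.0 (shut) to 1.0 (fully open).
Only numpy, scipy, OpenCV 4.12 (cv2) and the standard library are available. Lean on these libraries where they do the work, as an engineer would, in place of code of your own. Each camera call takes 0.05 s, during which the arm holds its last target.

TASK

One connecting rod already lies in the plywood parts tray. Lay the other one, from the bench, flat beside it in the empty nest, head to tail: its big ring next to the small ring of the first, the only way it fits. Leave the first rod in its own nest.

Things in the scene. Friction and masses are not known exactly. Their poses are not given: they have to be found in the camera images.
- tray: open plywood tray fixed to the bench, 164 x 220 mm outside, 22 mm high; floor 6 mm above the bench, walls 8 mm thick. Origin: centre of its underside; z up, y along its length. Two nests side by side, middle lines along y at x = -33 and +33 mm, 42 mm between the two shanks: fingers opened over 60 mm push the first rod. Long walls have an 84 mm gap mid-way for fingers.
- seated_rod: the rod already in the tray, the same in every way as the loose one and with the same axes (0.52 kg). It lies in the nest at tray x = -33 mm with its big ring towards the tray's +y; its origin belongs at (-29, 0, 6) mm in the tray's frame, axes along the tray's.
- loose_rod: the rod to move, flat on the bench beside the tray: grey steel, 76 x 187 x 22 mm, 0.36 to 0.73 kg, a big ring (68 mm) and a small ring (36 mm) joined by a straight shank 24 mm wide, from 4 to 18 mm above the underside. Origin: centre of outline, on the underside; z up, +y towards the big ring; shank's middle line at x = -4 mm, free to grip from y = -50 to +18 mm, best at +5.
- loose_rod_big (a point): centre of the loose rod's big ring, at half thickness: (-4, 60, 11) mm in the rod's frame
- loose_rod_small (a point): centre of the loose rod's small ring, at half thickness: (-4, -76, 11) mm in the rod's frame, 136 mm from the big one's
- free_big (a point): the free nest: where the big ring's centre belongs, at (33, -60, 17) mm in the tray's frame (17 mm above the bench). About 7 mm of play on each side and 8 mm at the ends.
- free_small (a point): the free nest: where the small ring's centre belongs, at (33, 76, 17) mm in the tray's frame. A block 17 mm wide fills the corner beside it, so that a big ring cannot go here. About 7 mm of play.

How it is judged:
By the outcome, as a careful person would: the job done as asked, in the order asked, and still so for the second after the job is handed in, with the robot touching nothing.
It also fails if it takes over 40 s, if anything falls off the work surface, if the arm or the gripper's body presses on something with over 40 N, if the wrist force passes 120 N, or if a joint passes its speed limit or range.

## Working session

There is one attempt and no reset: what is moved stays moved. The work goes in short steps, each a Python script; the robot and the scene stay as the last script left them, time stands still between calls to the robot, and variables do not carry over. Pictures are saved under pics/ and viewed, and the job is handed in when it is done.

```bash
mkdir -p pics; python3 - <<'E'
from bench import env, kinematics, monitor, eyes, job
import cv2,numpy as np
for n in ["scene","top","wrist"]:
    f=eyes.grab_frame(n); cv2.imwrite(f"pics/{n}0.png",f["frame"][:,:,::-1]); np.savez(f"pics/{n}0.npz",**f)
    print(n,f["mtx"].round(1).tolist(),f["view"].round(3).tolist())
s=monitor.sense(); print(s["clock"],s["position"],s["ee_rot"],s["finger_gap"])
E
```

```text
scene [[437.1, 0.0, 319.5], [0.0, 437.1, 240.3], [0.0, 0.0, 1.0]] [[-0.904, -0.427, -0.009, 0.453], [-0.226, 0.496, -0.838, 0.168], [0.362, -0.756, -0.545, 0.705], [0.0, 0.0, 0.0, 1.0]]
top [[601.4, 0.0, 317.1], [0.0, 601.4, 245.4], [0.0, 0.0, 1.0]] [[-0.01, -1.0, -0.001, -0.005], [-0.997, 0.01, -0.079, 0.503], [0.079, 0.0, -0.997, 1.109], [0.0, 0.0, 0.0, 1.0]]
wrist [[371.6, 0.0, 317.7], [0.0, 371.6, 243.6], [0.0, 0.0, 1.0]] [[0.41, -0.912, -0.001, -0.525], [-0.879, -0.396, 0.266, -0.034], [-0.243, -0.109, -0.964, 0.378], [0.0, 0.0, 0.0, 1.0]]
0.15 [ 0.21537986 -0.47859521  0.23088715] [ 0.38417016  0.59403645 -0.38370431  0.59355285] 1.0005363576458377
```

View pics/top0.png

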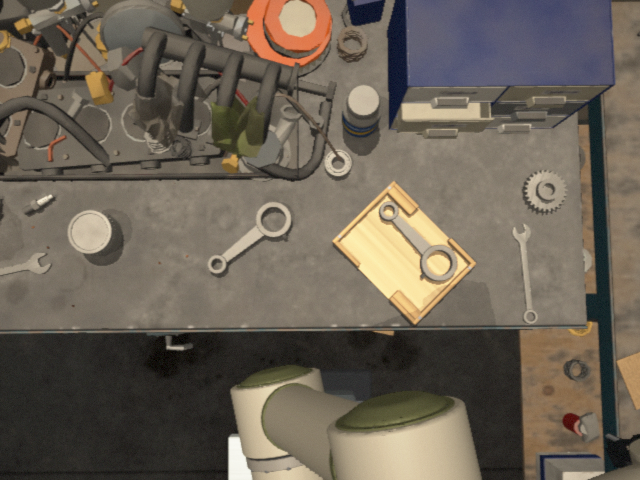

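View pics/scene0.png

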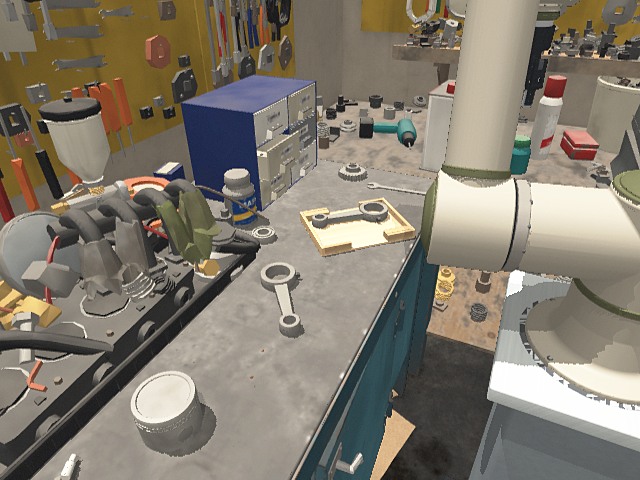

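View pics/wrist0.png

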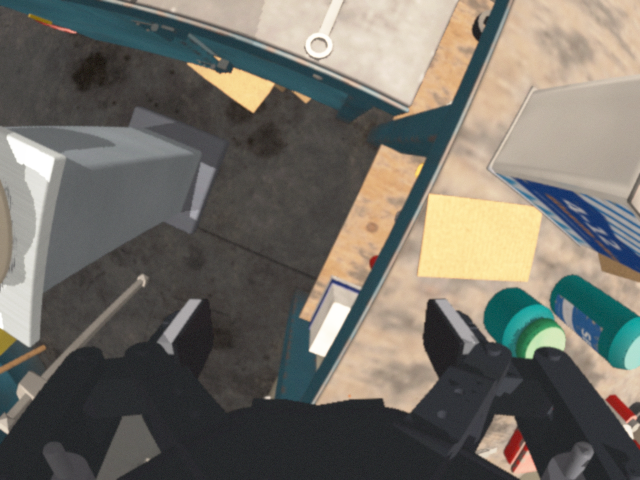

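The top view shows the loose rod with its big ring near (273,220) and small ring near (217,264). The seated rod has its big ring at (438,263) and small ring at (389,211). The free nest is on the lower left of the tray. I'll zoom in to measure these.

```bash
python3 - <<'E'
import cv2,numpy as np
f=cv2.imread("pics/top0.png")
a=cv2.resize(f[190:290,195:305],None,fx=5,fy=5,interpolation=cv2.INTER_CUBIC)
b=cv2.resize(f[175:330,325:480],None,fx=3.8,fy=3.8,interpolation=cv2.INTER_CUBIC)
cv2.imwrite("pics/za.png",a);cv2.imwrite("pics/zb.png",b)
E
```

```text
(no output)
```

View pics/za.png

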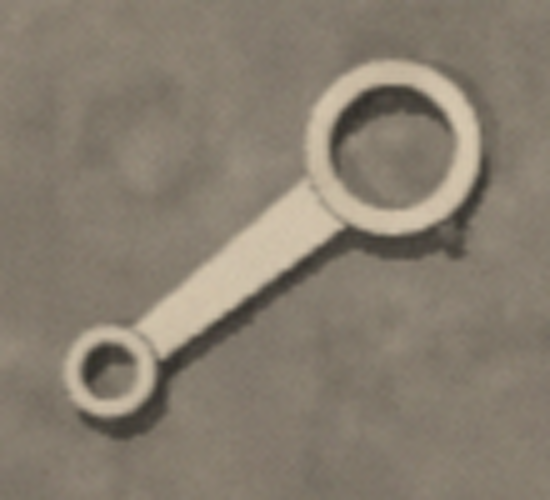

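View pics/zb.png

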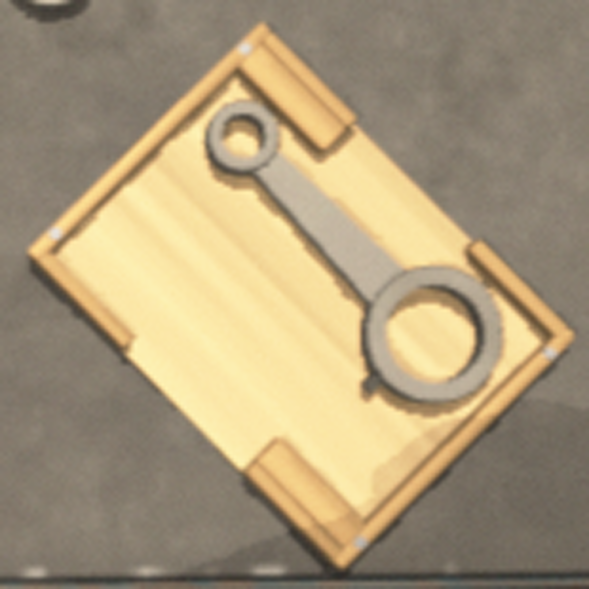

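```bash
cat >h.py <<'E'
import numpy as np,cv2
def ray(d,u,v,z):
    K,V=d["mtx"],d["view"]; R,t=V[:3,:3],V[:3,3]
    o=-R.T@t; r=R.T@np.linalg.solve(K,[u,v,1.]); return o+r*(z-o[2])/r[2]
E
python3 - <<'E'
from h import *
d=np.load("pics/top0.npz"); f=d["frame"]; hsv=cv2.cvtColor(f,cv2.COLOR_RGB2HSV)
g=f.astype(int).sum(2)//3
m1=(g>165).astype(np.uint8); 
def circ(mask,c,r0,r1,name,z):
    # outer edge along rays: last mask pixel between r0,r1 -> fitEllipse
    pts=[]
    up=cv2.resize(mask*255,None,fx=4,fy=4,interpolation=cv2.INTER_LINEAR)
    for a in np.linspace(0,2*np.pi,72,endpoint=False):
        rs=np.arange(r0,r1,.1); P=np.array(c)[:,None]+np.array([[np.cos(a)],[np.sin(a)]])*rs
        q=((P+.5)*4-.5).round().astype(int); on=up[q[1],q[0]]>127
        k=np.where(on[:-1]&~on[1:])[0]
        if len(k): pts.append(P[:,k[0]])
    pts=np.array(pts,np.float32)
    for _ in range(3):
        A=np.c_[2*pts,np.ones(len(pts))]; s=np.linalg.lstsq(A,(pts**2).sum(1),rcond=None)[0]; r=np.sqrt(s[2]+s[0]**2+s[1]**2)
        e=abs(np.hypot(*(pts-s[:2]).T)-r); pts=pts[e<max(.5,2*np.median(e))]
    w=ray(d,s[0],s[1],z); print(name,s[:2].round(2),"r px",r.round(2),"r mm",(r/601.4*1.07*1000).round(1),len(pts),w.round(4)); return w
o=lambda x,y,ox,oy,k:((x+.5)/k-.5+ox,(y+.5)/k-.5+oy)
LB=circ(m1,o(393,148,195,190,5),14,22,"LB",.022)
LS=circ(m1,o(111,371,195,190,5),6.5,13,"LS",.022)
print("dist",np.linalg.norm(LB-LS), "heading",np.degrees(np.arctan2(*(LB-LS)[[1,0]])))
m2=(hsv[...,1]<60).astype(np.uint8)
SB=circ(m2,o(433,335,325,175,3.8),14,23,"SB",.028)
SS=circ(m2,o(242,136,325,175,3.8),6.5,13,"SS",.028)
print("dist",np.linalg.norm(SB-SS), "heading",np.degrees(np.arctan2(*(SB-SS)[[1,0]])))
C=np.array([ray(d,*o(x,y,325,175,3.8),.022) for x,y in [(265,22),(30,250),(343,568),(573,337)]])
print(C.round(4),[np.linalg.norm(C[i]-C[i-1]).round(4) for i in range(4)],"centre",C.mean(0).round(4))
# tray mask
mt=cv2.inRange(hsv,(8,70,90),(35,255,255)); mt[:175]=0; mt[330:]=0; mt[:,:325]=0; mt[:,480:]=0
c=max(cv2.findContours(mt,0,2)[0],key=cv2.contourArea); R=cv2.minAreaRect(c); print(R)
B=np.array([ray(d,*p,.022) for p in cv2.boxPoints(R)]); print(B.round(4),"centre",B.mean(0).round(4),[np.linalg.norm(B[i]-B[i-1]).round(4) for i in range(4)])
y=(SB-SS)[:2]/np.linalg.norm((SB-SS)[:2]); x=np.array([y[1],-y[0]])
for cc in (C.mean(0),B.mean(0)):
    for P in (SB,SS): print("in tray (heading of rod)",((P[:2]-cc[:2])@x).round(4),((P[:2]-cc[:2])@y).round(4))
for D in (C,B): 
  for i in range(4): e=D[i]-D[i-1]; print("edge hdg",np.degrees(np.arctan2(e[1],e[0])).round(1))
E
```

```text
LB [273.02 218.94] r px 16.78 r mm 29.9 62 [0.5538 0.072  0.022 ]
LS [216.27 263.72] r px 8.43 r mm 15.0 70 [0.4706 0.1785 0.022 ]
dist 0.13513660406312064 heading -51.997907140901944
SB [438.26 262.74] r px 17.79 r mm 31.7 55 [ 0.468  -0.2353  0.028 ]
SS [388.74 210.96] r px 9.47 r mm 16.9 50 [ 0.5659 -0.1451  0.028 ]
dist 0.13312467581986845 heading -137.37291587553736
[[ 0.6248 -0.1576  0.022 ]
 [ 0.5122 -0.0394  0.022 ]
 [ 0.3548 -0.1902  0.022 ]
 [ 0.4665 -0.3059  0.022 ]] [np.float64(0.2169), np.float64(0.1633), np.float64(0.218), np.float64(0.1608)] centre [ 0.4896 -0.1733  0.022 ]
((403.75006103515625, 252.25003051757812), (118.79393768310547, 88.38834381103516), 45.0)
[[ 0.5102 -0.0355  0.022 ]
 [ 0.6275 -0.1551  0.022 ]
 [ 0.467  -0.3089  0.022 ]
 [ 0.3523 -0.1894  0.022 ]] centre [ 0.4893 -0.1722  0.022 ] [np.float64(0.2205), np.float64(0.1675), np.float64(0.2223), np.float64(0.1657)]
in tray (heading of rod) -0.031 0.0579
in tray (heading of rod) -0.031 -0.0752
in tray (heading of rod) -0.032 0.0584
in tray (heading of rod) -0.032 -0.0748
edge hdg 43.1
edge hdg 133.6
edge hdg -136.2
edge hdg -46.0
edge hdg 44.3
edge hdg -45.5
edge hdg -136.2
edge hdg 133.9
```

Measurements against the given sizes:

| Item | Measured | Given |
|---|---|---|
| Ring centre spacing, loose / seated | 135 / 133 mm | 136 mm |
| Tray | 161–167 x 217–222 mm | 164 x 220 mm |
| Seated rod's rings, tray frame | (-31, 58) and (-31, -75) mm | (-33, 60) and (-33, -76) mm |

All agree to about 3 mm. Next I'll go above the grasp.

```bash
cat >>h.py <<'E'
from scipy.spatial.transform import Rotation as Ro
def u(h): h=np.radians(h); return np.array([np.cos(h),np.sin(h),0])
def quat(h,s):  # rod heading h, jaw sign s
    x=np.array([0,0,-1.]); z=s*u(h-90); return Ro.from_matrix(np.c_[x,np.cross(z,x),z]).as_quat()
HL=-52.0; HT=-136.5; TC=np.array([.4895,-.1728,0])
def tray(x,y,z): return TC+x*u(HT-90)+y*u(HT)+np.array([0,0,z])
MID=(np.array([.5538,.0720,0])+np.array([.4706,.1785,0]))/2
G=MID+.013*u(HL)
P=tray(.0375,-.005,0); HP=HT+180
E
python3 - <<'E'
from h import *
from bench import env, kinematics, monitor, eyes
print(G,P,env.hold_point_z)
up=lambda p,z:np.array([p[0],p[1],z])
for s in (1,-1):
  for p,h in((G,HL),(P,HP)):
    for z in (.12,.007):
      q=kinematics.ik(up(p,z),quat(h,s)); print(s,z,None if q is None else q.round(2))
E
```

```text
[0.5202036  0.11500586 0.        ] [ 0.46731358 -0.14215669  0.        ] 0.0187
1 0.12 [-0.    0.44  1.62 -0.    1.08  2.48]
1 0.007 [-0.    0.62  1.7  -0.    0.83  2.48]
1 0.12 [-0.54  0.36  1.75 -0.    1.03  0.28]
1 0.007 [-0.54  0.55  1.83 -0.    0.76  0.28]
-1 0.12 [-0.    0.44  1.62 -0.    1.08 -0.67]
-1 0.007 [-0.    0.62  1.7  -0.    0.83 -0.67]
-1 0.12 [-0.54  0.36  1.75 -0.    1.03 -2.87]
-1 0.007 [-0.54  0.55  1.83 -0.    0.76 -2.87]
```

```bash
python3 - <<'E'
from h import *
from bench import env, kinematics, monitor, eyes
env.reach([G[0],G[1],.12],quat(HL,1))
f=eyes.grab_frame("wrist"); cv2.imwrite("pics/w1.png",f["frame"][:,:,::-1]); np.savez("pics/w1.npz",**f)
s=monitor.sense(); print(s["clock"],s["position"],s["contact_force"])
# expected pixels of ring top centres
K,V=f["mtx"],f["view"]
for n,p in (("B",[.5538,.072,.022]),("S",[.4706,.1785,.022]),("G",[G[0],G[1],.018])):
    c=V[:3,:3]@p+V[:3,3]; th=np.arctan2(np.hypot(c[0],c[1]),c[2]); print(n,K[:2,2]+K[0,0]*th*c[:2]/np.hypot(c[0],c[1]))
E
```

```text
2.6083 [0.52039674 0.1144854  0.12007732] [ 0.42728333  0.08044825 -0.31976634]
B [318.00803422 164.21190147]
S [318.01119283 349.17460175]
G [318.01306349 244.31422556]
```

View pics/w1.png

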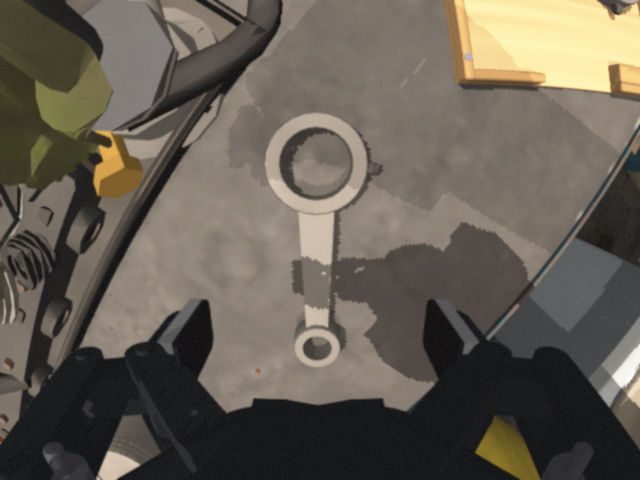

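The wrist view puts the rings at (317,163) and (317,347). I predicted (318,164) and (318,349), so the two agree. Gripping now.

```bash
python3 - <<'E'
from h import *
from bench import env, kinematics, monitor, eyes
print(env.movel([G[0],G[1],.007],velocity=.12,guard=15))
env.close_gripper(80)
s=monitor.sense(); print(s["clock"],s["position"],s["contact_force"],s["finger_gap"])
env.movel([G[0],G[1],.10],velocity=.1)
s=monitor.sense(); print(s["clock"],s["position"],s["contact_force"],s["ft_torque"],s["finger_gap"])
for n in ("wrist","scene"):
    f=eyes.grab_frame(n); cv2.imwrite(f"pics/{n}2.png",f["frame"][:,:,::-1]); np.savez(f"pics/{n}2.npz",**f)
E
```

```text
False
4.3167 [0.52039781 0.11499529 0.00755981] [-1.39772048 -0.4552944   6.00369719] 0.23047242982302557
5.4 [0.51976955 0.11498726 0.09929416] [ 0.70158423  0.05549984 -3.66821482] [0.02427357 0.04094969 0.02193286] 0.2285674232258081
```

View pics/wrist2.png

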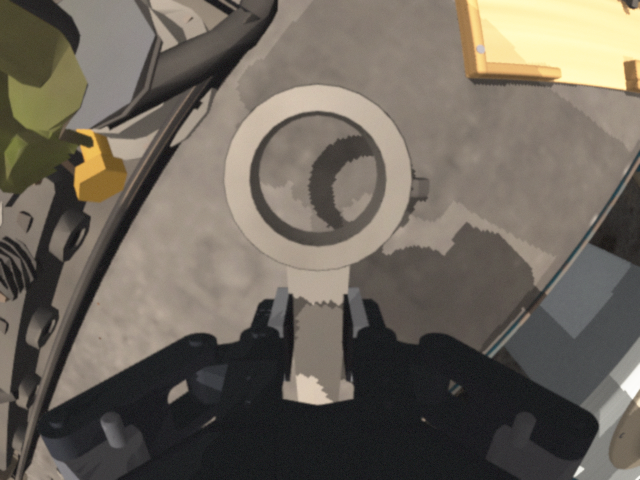

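View pics/scene2.png

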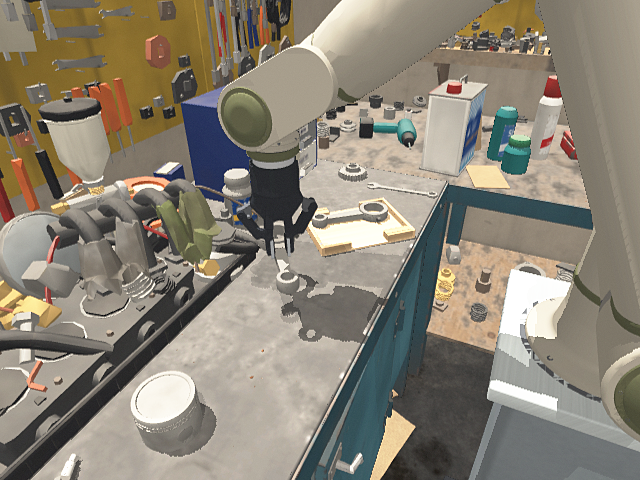

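The rod is held straight, with its big ring centred at (318,176). The weight reads about 4 N and the torque is negligible. Moving over the free nest.

```bash
python3 - <<'E'
from h import *
from bench import env, kinematics, monitor, eyes
env.reach([P[0],P[1],.10],quat(HP,1))
env.movel([P[0],P[1],.055],velocity=.1)
s=monitor.sense(); print(s["clock"],s["position"],s["contact_force"],s["finger_gap"])
for n in ("wrist","top"):
    f=eyes.grab_frame(n); im=f["frame"][:,:,::-1]
    if n=="top": im=cv2.resize(im[160:340,315:495],None,fx=3.3,fy=3.3)
    cv2.imwrite(f"pics/{n}3.png",im); np.savez(f"pics/{n}3.npz",**f)
E
```

```text
8.0 [ 0.46764137 -0.14225866  0.05537964] [ 0.03779022 -0.07974247 -3.15979629] 0.22861859705789045
```

View pics/wrist3.png

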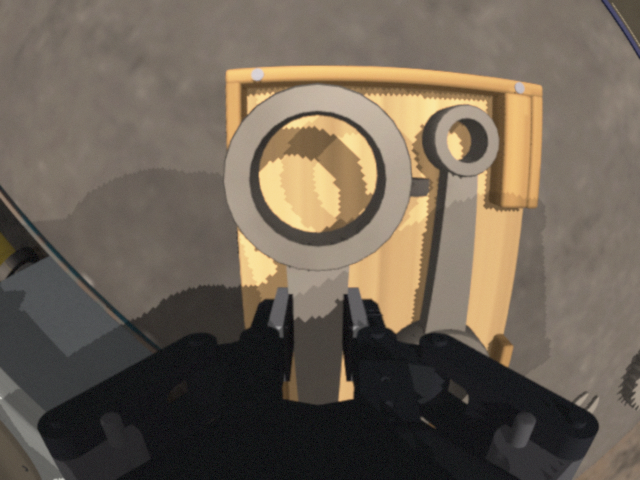

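View pics/top3.png

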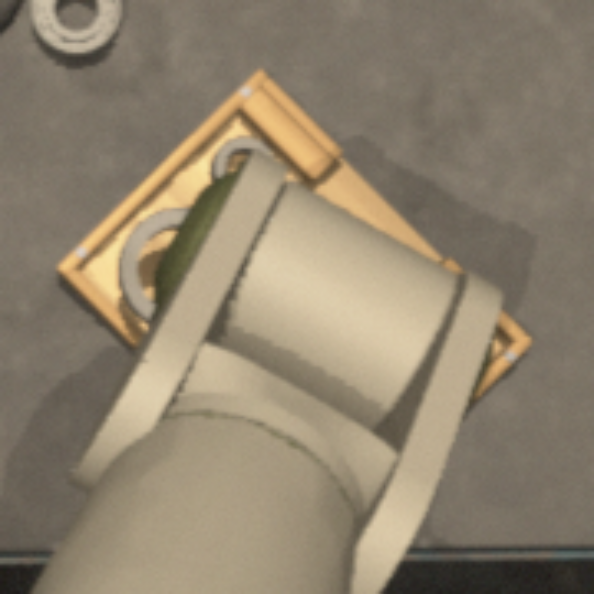

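```bash
cat >>h.py <<'E'
def fray(d,u_,v_,z):
    K,V=d["mtx"],d["view"]; R,t=V[:3,:3],V[:3,3]; o=-R.T@t
    a=np.array([u_-K[0,2],v_-K[1,2]]); r=np.hypot(*a); th=r/K[0,0]
    c=np.array([*(np.sin(th)*a/r),np.cos(th)]); w=R.T@c; return o+w*(z-o[2])/w[2]
def intray(p,c=TC): q=p-c; return (np.array([q@u(HT-90),q@u(HT)])*1000).round(1)
E
python3 - <<'E'
from h import *
d=np.load("pics/wrist3.npz")
for n,a,b,z in(("cornL(82,-110)",227,70,.022),("cornR(-82,-110)",542,86,.022),("innerL",246,92,.006),("SS(-33,-76)",461,140,.028),("held big",318,177,.070)):
    w=fray(d,a,b,z); print(n,w.round(4),intray(w))
a,b=fray(d,227,70,.022),fray(d,542,86,.022); e=a-b; print(np.linalg.norm(e),np.degrees(np.arctan2(e[1],e[0])),HT-90+360)
E
```

```text
cornL(82,-110) [ 0.514  -0.0392  0.022 ] [  80.1 -109.8]
cornR(-82,-110) [ 0.6259 -0.1556  0.022 ] [ -81.4 -110.8]
innerL [ 0.5116 -0.05    0.006 ] [  73.8 -100.6]
SS(-33,-76) [ 0.5665 -0.1421  0.028 ] [-30.8 -77. ]
held big [ 0.5085 -0.1037  0.07  ] [ 37.1 -61.4]
0.16152532383924126 133.87238348419177 133.5
```

The wrist rays agree with the tray frame. The held ring is at tray (37, -61) mm, against an inner wall at 74 mm. It is biased outward on purpose, so the opening fingers clear the seated shank. Lowering now.

```bash
python3 - <<'E'
from h import *
from bench import env, kinematics, monitor, eyes
print(env.movel([P[0],P[1],.025],velocity=.08,guard=8))
print(env.movel([P[0],P[1],.0135],velocity=.03,guard=8))
s=monitor.sense(); print(s["clock"],s["position"],s["contact_force"],s["finger_gap"])
f=eyes.grab_frame("wrist"); cv2.imwrite("pics/wrist4.png",f["frame"][:,:,::-1])
E
```

```text
False
True
9.0417 [ 0.46730487 -0.1421778   0.01357979] [-0.94788685  0.71152922  5.48629492] 0.22853418003204792
```

View pics/wrist4.png

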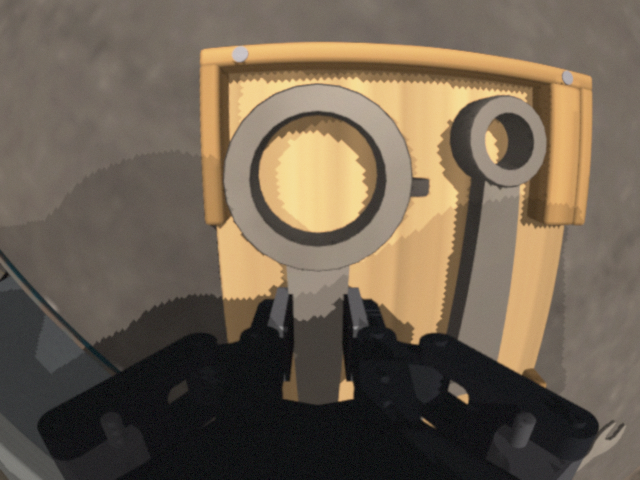

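The rod has touched the tray floor at the expected height, between the walls. Its ring centre is at (318,177), clear of the wall at (215,180) and of the seated rod at (508,142). Releasing and retreating.

```bash
python3 - <<'E'
from h import *
from bench import env, kinematics, monitor, eyes
env.release()
s=monitor.sense(); print(s["clock"],s["position"],s["contact_force"],s["finger_gap"])
f=eyes.grab_frame("wrist"); cv2.imwrite("pics/wrist5.png",f["frame"][:,:,::-1])
env.movel([P[0],P[1],.15],velocity=.12)
f=eyes.grab_frame("wrist"); cv2.imwrite("pics/wrist6.png",f["frame"][:,:,::-1]); np.savez("pics/wrist6.npz",**f)
env.set_joints([-1.371,0.313,1.498,0,1.331,-0.223])
f=eyes.grab_frame("top"); np.savez("pics/top6.npz",**f)
cv2.imwrite("pics/top6.png",cv2.resize(f["frame"][175:330,325:480,::-1],None,fx=3.8,fy=3.8,interpolation=cv2.INTER_CUBIC))
print(monitor.sense()["clock"])
E
```

```text
9.7417 [ 0.46665524 -0.14179085  0.01295162] [ 0.7524246  -0.0058141  -0.41917675] 0.999705494290598
12.7583
```

View pics/wrist6.png

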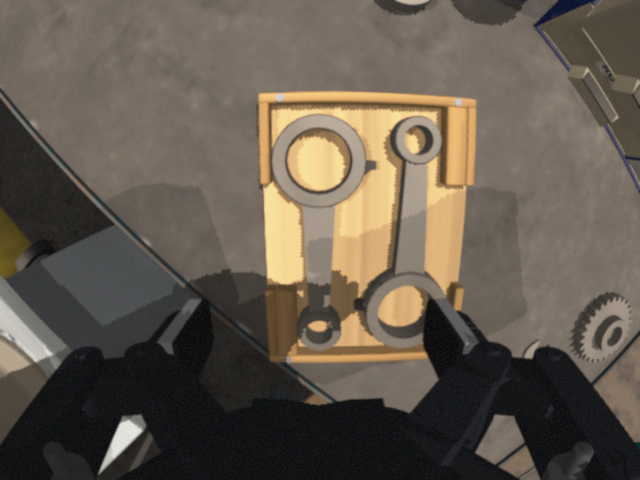

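View pics/top6.png

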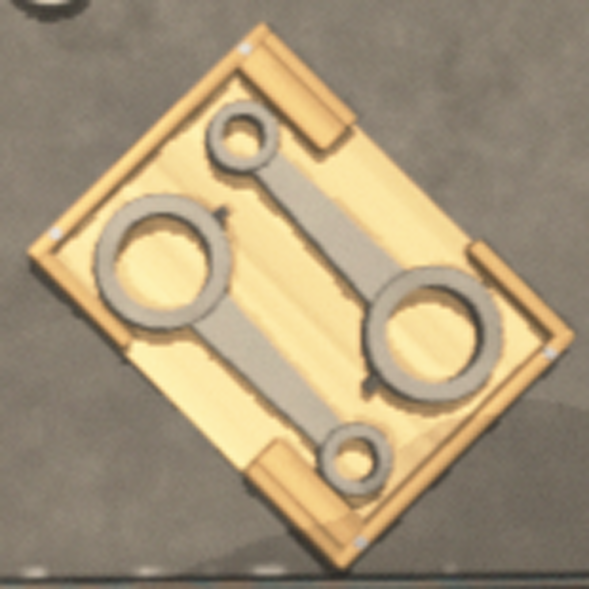

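```bash
python3 - <<'E'
from h import *
d=np.load("pics/top6.npz"); o=lambda x,y:((x+.5)/3.8-.5+325,(y+.5)/3.8-.5+175)
for n,x,y in(("big (33,-60)",162,261),("small (33,76)",355,459),("SB (-33,60)",433,335),("SS (-33,-76)",242,136)):
    print(n,intray(ray(d,*o(x,y),.028)))
w=np.load("pics/wrist6.npz")
for n,x,y in(("big",319,160),("small",320,327),("SS",416,140)):
    print("wrist",n,intray(fray(w,x,y,.028)))
a=np.load("pics/top0.npz")["frame"]; b=d["frame"]
for s in (np.s_[205:240,395:430],np.s_[240:290,420:462],np.s_[200:222,378:400]): print("seated diff",cv2.absdiff(a[s],b[s]).mean().round(2))
E
```

```text
big (33,-60) [ 38.9 -59.1]
small (33,76) [39.2 75.4]
SB (-33,60) [-30.9  59.1]
SS (-33,-76) [-32.7 -75.8]
wrist big [ 37.1 -60.7]
wrist small [36.1 69.6]
wrist SS [-32.4 -76.7]
seated diff 1.7
seated diff 2.43
seated diff 1.93
```

```bash
python3 - <<'E'
from h import *
from bench import eyes
a=cv2.imread("pics/wrist6.png")[270:370,250:370]; f=eyes.grab_frame("scene")["frame"][190:265,295:425,::-1]
cv2.imwrite("pics/z7.png",np.vstack([cv2.resize(a,(480,400)),cv2.resize(f,(480,277)) ])[:600+77][:600+0] if 0 else np.hstack([cv2.resize(a,(360,300),interpolation=2),cv2.resize(f,(430,300),interpolation=2)]))
E
```

```text
(no output)
```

View pics/z7.png

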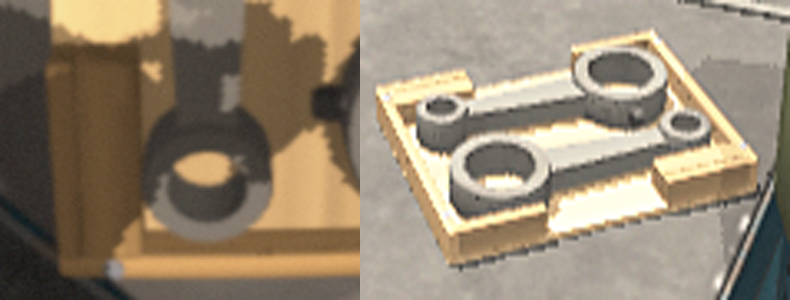

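The scene view shows both rods flat. The wrist zoom shows the small ring clear of the corner block, down on the floor. Handing in.

```bash
python3 - <<'E'
from bench import job, monitor
print(monitor.sense()["clock"]); job.hand_in()
E
```

```text
12.8083
the job is handed in; nothing more can be done
```

The loose rod now lies flat in the empty nest, head to tail with the first rod, and the job was handed in at 12.8 s. I gripped it across the shank, turned it about 95°, lowered it until it touched the floor at the expected height, released it and moved the arm clear.

- **Placed rod:** the top view puts its big ring at tray (39, -59) mm and its small ring at (39, 75) mm. It sits 4–6 mm outward of the nest's middle line, mostly on purpose so the opening fingers cleared the first rod. That is still within the 7 mm of play.
- **First rod:** it did not measurably move. Its rings read within about 2 mm of nominal, and the top pictures before and after are nearly identical there.
- **Disagreement:** the wrist view put the placed rod's small ring at (36, 70) mm, about 6 mm short of the top view along the nest. I picked that pixel by eye, with the ring partly in shadow, so I trusted the top view. It measured 134.5 mm between the placed rod's ring centres, against 136 mm given.

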